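Start up the stone carving bench

TASK

Get the carving bench ready to work by pressing its loose control stations in this order: first push down the raised end of the rocker until it is fully over (power), then press the round button right in (dust extraction), then press the square key right in (air). All three stay where they are pushed; do not press the mushroom-headed stop. Only press: leave the stations standing where they are and do not pick up or disturb the stone, chisel or wooden batten lying about.

Things in the scene. Friction and masses are not known exactly. Their poses are not given: they have to be found in the camera images.
- rocker_box: Rocker station: weighted box with a wide tilting paddle on top. Painted grey steel, 110 (x) x 80 (y) mm, its flat top 56 mm above the bench, about 1.4 kg (mass varies), loose on rubber feet. Origin: centre of its underside; z up. May stand at any yaw.
- rocker (a joint): Rocker angle, rad: 0 to 0.06 at the start (paddle end towards station +x raised), 0.44 fully over. Flat aluminium paddle 84 mm long (station x), 46 wide, pivoting about the station's y axis 68 mm above the bench; its top face is 9 mm above the pivot and slopes 0.22 rad either way. Stays where it is left; friction 0.07 N m, about 2 to 5 N near the end.
- rocker_end (a point): Point to press on the paddle's top face, moving with it: on its centre line, 34 mm from the pivot (8 mm in from the tip) towards the end that is raised at the start, marked by three dark cross ribs. At the start about 84 mm above the bench; about 69 mm when fully over.
- button_box: Round-button station: weighted box with a flat round aluminium button, 38 mm in diameter, in the middle of its top. Painted grey steel, 100 x 80 mm, its flat top 56 mm above the bench, about 1.4 kg (mass varies), loose on rubber feet. Origin: centre of its underside; z up.
- button (a joint): How far the round button is pushed in, m: 0 to 0.0015 at the start, 0.010 fully in against its stop. Moves straight down against about 4 N of friction and stays where it is left (no spring).
- button_top (a point): Centre of the round button's flat top, moving with it: 74 mm above the bench when out, 64 mm fully in.
- key_box: Square-key station: weighted box with a flat square aluminium key, 38 x 38 mm, in the middle of its top. Painted grey steel, 100 x 80 mm, its flat top 56 mm above the bench, about 1.4 kg (mass varies), loose on rubber feet. Origin: centre of its underside; z up.
- key (a joint): How far the square key is pushed in, m: 0 to 0.0015 at the start, 0.010 fully in against its stop. Moves straight down against about 4 N of friction and stays where it is left (no spring).
- key_top (a point): Centre of the square key's flat top, moving with it: 74 mm above the bench when out, 64 mm fully in.
- stop_box: Stop station, to be left alone: weighted box with a domed aluminium mushroom head, 58 mm in diameter, on a short stem, its crown 90 mm above the bench. Painted grey steel, 100 x 80 mm, its flat top 56 mm above the bench, about 1.4 kg (mass varies), loose on rubber feet. Origin: centre of its underside; z up.
- stop (a joint): How far the mushroom stop is pushed in, m: 0 at the start, 0.008 fully in. Must stay out.
- chisel: Loose steel stone chisel lying flat, 220 mm long, 16 mm thick, blade 24 mm wide at +x. Origin under the middle of its shaft. Not to be disturbed.
- offcut: Loose pale stone offcut, six-sided, 76 mm across, 46 mm high. Origin: centre of its underside. Not to be disturbed.
- batten: Loose light wooden batten, 120 (x) x 40 (y) x 30 mm. Origin: centre of its underside. Not to be disturbed.
Things that resemble listed ones, but are neither listed nor needed, are in the scene too. Leave any red look-alike of the key_box alone.

How it is judged:
By the outcome, as a careful person would: the job done as asked, in the order asked, and still so for the second after the job is handed in, with the robot touching nothing.
It also fails if it takes over 51 s, if anything falls off the work surface, if the arm or the gripper's body presses on something with over 40 N, if the wrist force passes 120 N, or if a joint passes its speed limit or range.

ROBOT

A 7-joint arm with a two-finger parallel gripper is mounted at the origin on the work surface. World frame = base frame: x ahead of the robot, y to its left, z up, the work surface at z = 0. Lengths are in m, angles in rad, forces in N, time in s.
With the tool pointing down it reaches from about 0.4 to 0.9 m from the base axis. Payload 5.5 kg.
Tool frame: the origin (TCP) lies on the centre line of the jaws, within the pads' length; the fingertips stand 11 mm ahead of it and the grasp point (between the pads) lies 8 mm behind it; z points along the fingers, y is the line along which they close (so a half turn about z gives the same grasp; the last joint's range is limited). The gripper opens to 92 mm and grips with 3 to 60 N. Pads are 19 mm wide; open, the fingers measure 130 mm over their backs; the gripper's body (75 mm by 190 mm) begins 47 mm behind the grasp point.
Start: joints at [1.374, 0.501, -0.427, 1.55, 0.221, 1.138, -0.21], TCP at [0.288, -0.582, 0.238] pointing down, gripper open.
Joint ranges: [-2.88, 2.88], [-0.31, 2.03], [-1.54, 1.56], [0.2, 2.42], [-1.41, 4.55], [0.19, 2.02], [-2.57, 2.57]. Speed limits (rad/s): [2.57, 2.57, 3.14, 3.14, 3.14, 3.14, 3.14].

INTERFACE

Orientations are given as a unit quaternion [x, y, z, w].
In Python, from cell import * gives the robot as it stands.
- The arm moves only by the tool arm_command, never from a script. Its argument "steps" is one flat list of numbers, 6 for each row, row after row: the shift along the tool's x, y, z in mm, then the turn, a rotation vector about the tool's x, y, z in degrees. In form: [x, y, z, wx, wy, wz, x, y, z, wx, wy, wz, ...]. A call has 1 to 20 rows; each row is the pose to reach, as a shift and turn from the pose commanded when the call began, along the tool's axes at that moment; what a row does not reach only later rows make up. A row lasts 1/10 s, in which the tool goes at most 50 mm and 8.59 degrees, less where a joint would pass 70% of its speed; a pose out of reach is approached as far as the arm can. A call with a gripper value outside its range is refused whole. "claw" is the finger opening in mm, from 0 to 91.8, set as the call begins (left out, the last holds). The fingers move at their own pace and stop on an object; the grip force is fixed at half the most. Time passes only in rows, so rows that repeat a pose let the fingers close. It gives the time, the measured TCP pose, the force, the opening and the grip force at its end, in the units of the state.
- get_state(): the state, without advancing time (a new reading comes with each control period).
- read_camera(name): name is "scene" or "top" or "wrist"; returns a dict with "image" (400x640x3 uint8, red, green, blue), "range_z" (400x640 float32, m along the optical axis (not along the pixel's ray), 0 where there is no reading), "camera_matrix" (3x3 intrinsics, pixels), "cam_to_world" (4x4, takes a point from camera to world coordinates). Camera axes: x right, y down, z forward; pixel columns grow to the right and rows downward; lengths in m; the calibration is good to about 2 mm. A picture is of the moment at which its call begins.
- close_job(): hands the job in; it is judged then, once.
The state is a dict: "time_s": time; "joint_pos": joint angles; "qd": joint speeds; "effort": joint torques, N m; "ee_pos": TCP position; "tcp_rot": TCP orientation; "force": force on the tool from outside, world axes, zero at the start; "ft_torque": the same for the moment, N m; "gripper_width": finger opening in m; "grasp_force": force on a finger pad.
Only numpy, scipy, OpenCV 4.12 (cv2) and the standard library are available. Lean on these libraries where they do the work, as an engineer would, in place of code of your own. Each camera call takes 0.05 s, during which the arm holds its last target. There are 200 camera calls.

## Working session

There is one attempt and no reset: what is moved stays moved. The work goes in short steps, Python scripts to look and compute and a tool call to move; the robot and the scene stay as the last step left them, time stands still between calls to the robot, and variables do not carry over. Pictures are saved under pics/ and viewed, at most 10 in all, crops included, and the job is handed in when it is done.

Besides the shell and the picture viewer there is one more tool, called after ">>>" as a command line: name --argument value ..., lists and objects as JSON in quotes. arm_command: Moves the arm, as the interface text tells. Its arguments: {"type":"object","properties":{"steps":{"type":"array"},"claw":{"type":"number"}},"required":["steps"]}

```bash
mkdir -p pics
cat > h.py <<'E'
from cell import *
import numpy as np, cv2
from scipy.spatial.transform import Rotation as R
def cloud(c):
    z=c["range_z"];K=c["camera_matrix"];v,u=np.indices(z.shape)
    P=np.stack([(u-K[0,2])/K[0,0]*z,(v-K[1,2])/K[1,1]*z,z],-1)
    T=c["cam_to_world"];return P@T[:3,:3].T+T[:3,3]
def snap(n,f):
    c=read_camera(n);cv2.imwrite("pics/"+f,c["image"][...,::-1]);np.savez("pics/"+f[:-4]+".npz",**c);return c
E
python3 - <<'E'
from h import *
for n in("top","scene"):
    c=snap(n,n+"1.png");P=cloud(c);print(n,c["cam_to_world"].round(3).tolist())
    m=(c["range_z"]>0)&(P[...,2]>0.04)&(P[...,2]<0.12)
    k,l,s,ce=cv2.connectedComponentsWithStats(m.astype(np.uint8))
    for i in range(1,k):
        if s[i,4]>150: print(s[i].tolist(),P[l==i].mean(0).round(3),P[l==i].max(0).round(3),P[l==i].min(0).round(3))
s=get_state();print(s)
E
```

```text
top [[-0.009, -0.978, 0.208, 0.243], [-1.0, 0.009, -0.001, -0.023], [-0.001, -0.208, -0.978, 1.218], [0.0, 0.0, 0.0, 1.0]]
[293, 77, 69, 23, 1211] [ 0.838 -0.062  0.058] [0.88  0.043 0.071] [ 0.81 -0.17  0.04]
[433, 81, 87, 43, 1445] [ 0.786 -0.487  0.071] [ 0.863 -0.393  0.094] [ 0.726 -0.665  0.04 ]
[68, 102, 36, 166, 4954] [0.537 0.653 0.058] [0.8   0.718 0.067] [0.298 0.597 0.04 ]
[270, 122, 32, 36, 846] [0.67  0.065 0.065] [0.731 0.113 0.094] [0.621 0.019 0.04 ]
[394, 182, 34, 37, 935] [ 0.483 -0.301  0.058] [ 0.538 -0.258  0.079] [ 0.431 -0.35   0.04 ]
[309, 192, 41, 42, 931] [ 0.448 -0.062  0.059] [ 0.51  -0.005  0.08 ] [ 0.389 -0.122  0.041]
[205, 197, 44, 45, 1051] [0.429 0.233 0.066] [0.498 0.298 0.088] [0.368 0.173 0.04 ]
[266, 202, 20, 18, 222] [0.458 0.094 0.044] [0.484 0.123 0.049] [0.432 0.066 0.04 ]
[76, 239, 78, 65, 1128] [0.274 0.535 0.062] [0.377 0.652 0.084] [0.197 0.444 0.04 ]
[347, 244, 43, 39, 1001] [ 0.301 -0.171  0.059] [ 0.356 -0.112  0.08 ] [ 0.248 -0.232  0.041]
[284, 349, 51, 28, 285] [ 0.052 -0.006  0.068] [0.07  0.066 0.12 ] [ 0.001 -0.07   0.04 ]
[446,
[... 1860 characters left out ...]
, 'joint_pos': array([ 1.37418506,  0.50176694, -0.42685157,  1.55133546,  0.22079319,
        1.1382656 , -0.21032026]), 'qd': array([-0.00031293, -0.00040259, -0.00120965, -0.00131238, -0.00014739,
        0.00022151, -0.00028293]), 'effort': array([-1.08210658e-02, -5.67876005e+01, -5.83859459e+00, -2.79916459e+01,
       -6.91610668e-02,  2.41841201e-02,  6.85174064e-05]), 'ee_pos': array([ 0.28818458, -0.58195576,  0.23678203]), 'tcp_rot': array([ 9.73680493e-01,  2.27915679e-01, -1.47400309e-04, -8.47529645e-04]), 'force': array([ 0.75907006, -0.17834098, -0.52066929]), 'ft_torque': array([-0.00304869,  0.01912692,  0.00161047]), 'grasp_force': 0.0, 'gripper_width': 0.0918278173995101}
```

View pics/top1.png

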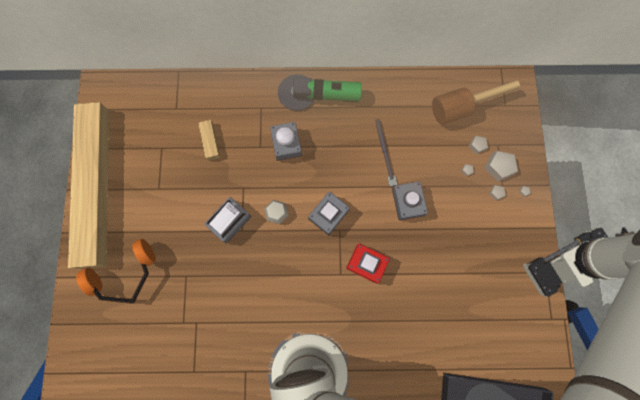

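View pics/scene1.png

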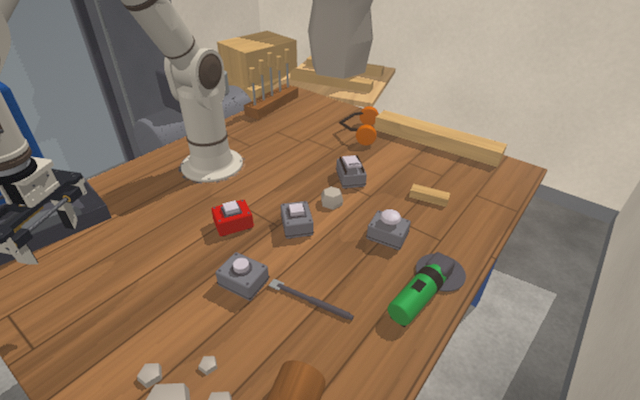

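Top view: rocker at (229,220), square key on grey at (329,212), round button at (411,200), mushroom stop at (286,140), red look-alike at (368,263), stone at (276,212), and the chisel tip right behind the button box at (392,182). The scene view agrees. Next I fit the tops from both views.

Run:
```python
from h import *
out=[]
for n in("top1","scene1"):
    c=dict(np.load(f"pics/{n}.npz"));P=cloud(c);im=c["image"].astype(int)
    for nm,xy in dict(rocker=(.43,.233),button=(.483,-.303),key=(.45,-.065)).items():
        near=(np.hypot(P[...,0]-xy[0],P[...,1]-xy[1])<.09)&(c["range_z"]>0)
        box=near&(P[...,2]>.05)&(P[...,2]<.061); top=near&(P[...,2]>.066)&(im.min(-1)>130)
        r=cv2.minAreaRect((P[box|(near&(P[...,2]>.062))][:,:2]*1000).astype(np.float32))
        t=P[top];q=cv2.minAreaRect((t[:,:2]*1000).astype(np.float32))
        print(n,nm,"box",np.round(r[0]),np.round(r[1]),round(r[2]),"top",len(t),np.round(q[0],1),np.round(q[1]),round(q[2]),"mean",(t.mean(0)*1000).round(1),"zmed",np.median(t[:,2]).round(4))
        if nm=="rocker":
            A=np.c_[t[:,:2]-t[:,:2].mean(0),np.ones(len(t))];print("plane",np.linalg.lstsq(A,t[:,2],rcond=None)[0].round(3))
    x0,x1,y0,y1=((190,450,160,240) if n=="top1" else (210,375,145,295))
    out.append(cv2.resize(c["image"][y0:y1,x0:x1,::-1],(780,240) if n=="top1" else (396,360),interpolation=cv2.INTER_CUBIC))
o=np.zeros((600,780,3),np.uint8);o[:240]=out[0];o[240:,:396]=out[1]
c=dict(np.load("pics/scene1.npz"));o[240:,400:760]=cv2.resize(c["image"][145:200,325:380,::-1],(360,360),interpolation=cv2.INTER_CUBIC)
cv2.imwrite("pics/crop.png",o)
```

```text
top1 rocker box [433. 236.] [ 80. 109.] 48 top 467 [433.2 238.3] [49. 83.] 48 mean [431.8 236.9  76.5] zmed 0.0763
plane [ 0.125 -0.121  0.076]
top1 button box [ 486. -304.] [100.  81.] 9 top 135 [ 485.6 -303.1] [35. 37.] 83 mean [ 485.3 -303.2   73.7] zmed 0.0737
top1 key box [450. -62.] [ 80. 100.] 51 top 175 [449.9 -62. ] [38. 38.] 50 mean [449.6 -62.   73.4] zmed 0.0733
scene1 rocker box [434. 231.] [ 79. 112.] 47 top 150 [433.3 233.8] [46. 86.] 48 mean [436.4 230.7  79.2] zmed 0.0795
plane [ 0.092 -0.099  0.079]
scene1 button box [ 486. -306.] [99. 82.] 10 top 168 [ 485.5 -305.8] [37. 36.] 1 mean [ 487.4 -306.8   75.1] zmed 0.0754
scene1 key box [450. -65.] [ 80. 101.] 50 top 132 [449.7 -64.4] [37. 40.] 50 mean [451.8 -66.4  74.9] zmed 0.0751
```

View pics/crop.png

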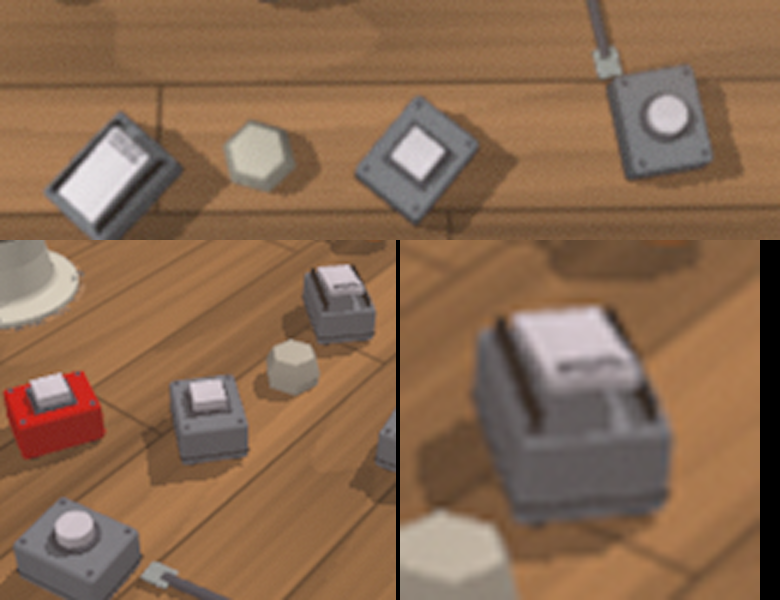

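The crop shows the rocker's dark ribs at the end towards +x/−y, near the stone. The depth plane also rises that way. Heights from both views (about 74–75 mm for button and key) match the text.

```bash
cat >> h.py <<'E'
def plan(*targets):  # (x,y,z) mm, tool-y heading deg
    s=get_state();p=s["ee_pos"]*1000;r0=R.from_quat(s["tcp_rot"])
    for x,y,z,h in targets:
        a=np.radians(h);Y=np.array([np.cos(a),np.sin(a),0]);Z=np.array([0,0,-1.])
        r=R.from_matrix(np.c_[np.cross(Y,Z),Y,Z])
        print((r0.inv().apply(np.array([x,y,z])-p)).round(1),(r0.inv()*r).as_rotvec(degrees=True).round(1))
E
python3 - <<'E'
from h import *
plan((440,-400,200,-20),(500,-200,180,10),(500,0,180,30),(458.5,212.4,150,48))
E
```

```text
[216.8 -95.6  37. ] [ -0.1  -0.  -43.7]
[ 359.3 -248.2   57.2] [ -0.1  -0.1 -73.7]
[ 448.1 -427.4   57.6] [ -0.1  -0.1 -93.7]
[ 505.2 -636.1   87.9] [-1.000e-01 -1.000e-01 -1.117e+02]
```

>>> arm_command --steps '[43,-19,7,0,0,-8,87,-38,15,0,0,-16,130,-57,22,0,0,-24,173,-76,30,0,0,-32,217,-96,37,0,0,-40,247,-128,42,0,0,-47,276,-158,46,0,0,-54,304,-188,50,0,0,-61,332,-218,54,0,0,-68,359,-248,57,0,0,-74,378,-286,57,0,0,-79,396,-322,57,0,0,-84,414,-358,57,0,0,-89,431,-393,57,0,0,-94,448,-427,58,0,0,-99,460,-470,64,0,0,-104,472,-512,70,0,0,-109,484,-554,76,0,0,-112,495,-596,82,0,0,-112,505,-636,88,0,0,-112]' --claw 0

```text
time_s: 2.1
ee_pos: [0.4581, 0.2131, 0.1493]
tcp_rot: [0.356, 0.935, -0.0, -0.0]
force: [0.8, -0.1, 0.9]
gripper_width: 0.0006
grasp_force: 0.0
```

Run:
```python
from h import *
c=snap("wrist","w1.png");P=cloud(c)
s=get_state();print(s["time_s"],s["ee_pos"],s["joint_pos"].round(2),s["force"],s["gripper_width"])
plan((458.5,212.4,150,48),(458.5,212.4,98,48))
m=(c["range_z"]>0)&(np.hypot(P[...,0]-.434,P[...,1]-.234)<.08)&(P[...,2]>.062)&(P[...,2]<.1)
im=c["image"].astype(int)
for t in (P[m],P[m&(im.min(-1)>120)]):
    if len(t)>50:
        q=cv2.minAreaRect((t[:,:2]*1000).astype(np.float32));print(len(t),q,np.percentile(t[:,2],[1,50,99]))
```

```text
2.15 [0.45485479 0.22172788 0.14970609] [ 0.29  0.52 -1.    1.98  0.54  0.93 -0.12] [0.10473098 5.17839386 0.71727741] 0.0003522982306317595
[-8.9 -4.6 -0.4] [ 0.3 -0.3  0.9]
[-9.1 -4.9 51.6] [ 0.3 -0.3  0.9]
8079 ((434.29632568359375, 237.48580932617188), (64.12885284423828, 91.67327880859375), 47.76251220703125) [0.06504255 0.07474554 0.08434249]
6168 ((434.04278564453125, 234.69485473632812), (59.983909606933594, 88.11944580078125), 48.309085845947266) [0.06910824 0.07657099 0.08430522]
```

View pics/w1.png

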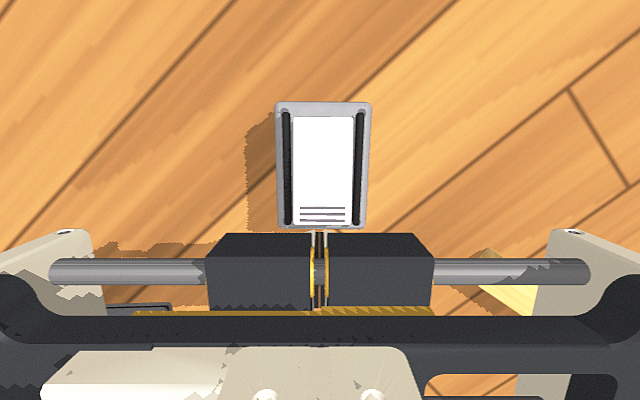

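The wrist view shows the paddle from (292,115) to (352,227), with the three ribs at the gripper end, so the press point is right. The arm was still settling, so I let it settle and descend slowly.

>>> arm_command --steps '[0,0,0,0,0,0,0,0,10,0,0,0,0,0,25,0,0,0,0,0,40,0,0,0,0,0,48,0,0,0,0,0,48,0,0,0,0,0,48,0,0,0,0,0,48,0,0,0]'

```text
time_s: 2.95
ee_pos: [0.4592, 0.2118, 0.1021]
tcp_rot: [0.356, 0.935, 0.0, 0.0]
force: [0.3, 0.3, -1.1]
gripper_width: 0.0007
grasp_force: 0.0
```

Run:
```python
from h import *
s=get_state();print(s["time_s"],s["ee_pos"],s["force"])
plan((458.5,212.4,95,48),(458.5,212.4,83,48))
```

```text
2.95 [0.45917098 0.21178811 0.10213598] [ 0.34770109  0.34848532 -1.11597545]
[0.9 0.  7.1] [0.  0.  0.3]
[ 0.9 -0.  19.1] [0.  0.  0.3]
```

>>> arm_command --steps '[0,0,3,0,0,0,0,0,6,0,0,0,0,0,8,0,0,0,0,0,10,0,0,0,0,0,12,0,0,0,0,0,14,0,0,0,0,0,16,0,0,0,0,0,17,0,0,0,0,0,17,0,0,0]'

```text
time_s: 3.85
ee_pos: [0.459, 0.2116, 0.0847]
tcp_rot: [0.356, 0.935, 0.0, 0.0]
force: [2.3, -1.9, 2.9]
gripper_width: 0.0003
grasp_force: 1.6
```

>>> arm_command --steps '[0,0,1,0,0,0,0,0,2,0,0,0,0,0,2,0,0,0,0,0,2,0,0,0]'

```text
time_s: 4.25
ee_pos: [0.4587, 0.2117, 0.0827]
tcp_rot: [0.356, 0.935, 0.0, -0.0]
force: [2.2, -1.9, 3.8]
gripper_width: -0.0001
grasp_force: 1.8
```

>>> arm_command --steps '[0,0,0.5,0,0,0,0,0,1,0,0,0,0,0,1,0,0,0,0,0,1,0,0,0]'

```text
time_s: 4.65
ee_pos: [0.4589, 0.2117, 0.0821]
tcp_rot: [0.356, 0.935, -0.0, 0.0]
force: [2.2, -2.9, 7.1]
gripper_width: 0.0005
grasp_force: 3.8
```

>>> arm_command --steps '[0,0,0.5,0,0,0,0,0,1,0,0,0,0,0,1,0,0,0,0,0,1,0,0,0]'

```text
time_s: 5.05
ee_pos: [0.459, 0.2117, 0.0817]
tcp_rot: [0.355, 0.935, -0.0, 0.001]
force: [0.5, -4.5, 13.6]
gripper_width: 0.0003
grasp_force: 7.0
```

>>> arm_command --steps '[0,0,0.5,0,0,0,0,0,1,0,0,0,0,0,1,0,0,0,0,0,1,0,0,0]'

```text
time_s: 5.45
ee_pos: [0.4591, 0.2118, 0.0813]
tcp_rot: [0.355, 0.935, -0.0, 0.001]
force: [-1.1, -5.3, 21.6]
gripper_width: 0.0001
grasp_force: 10.5
```

Force climbs steeply with almost no further travel, so the rocker is against its stop. I lift off.

>>> arm_command --steps '[0,0,-5,0,0,0,0,0,-20,0,0,0,0,0,-45,0,0,0,0,0,-75,0,0,0,0,0,-80,0,0,0,0,0,-80,0,0,0,0,0,-80,0,0,0]'

```text
time_s: 6.15
ee_pos: [0.458, 0.2112, 0.1591]
tcp_rot: [0.356, 0.935, -0.001, -0.001]
force: [0.3, -0.9, -0.2]
gripper_width: 0.0008
grasp_force: 0.0
```

Run:
```python
from h import *
c=read_camera("wrist");P=cloud(c)
m=(c["range_z"]>0)&(np.hypot(P[...,0]-.434,P[...,1]-.234)<.06)&(P[...,2]>.062)&(P[...,2]<.1)&(c["image"].min(-1)>120)
t=P[m];u=np.array([.743,-.669]);d=(t[:,:2]-[.434,.2345])@u;e=(t[:,:2]-[.434,.2345])@[.669,.743]
k=(abs(e)<.018)&(abs(d)<.035);print("slope",np.polyfit(d[k],t[k,2],1))
print(get_state()["ee_pos"],get_state()["force"]);plan((485.5,-304.5,150,48),(485.5,-304.5,150,10),(500,-50,155,30))
```

```text
slope [-0.22416098  0.07687421]
[0.45785535 0.21105624 0.15876426] [-0.1578049   0.18801198  0.05842853]
[-363.3 -366.8    9.1] [-0.1 -0.1  0.4]
[-363.3 -366.8    9.1] [-0.1 -0.  38.4]
[-205.  -167.1    3.9] [-0.1 -0.  18.4]
```

The paddle slope is −0.224, so the rocker is fully over. On to the button.

>>> arm_command --steps '[-15,-12,0,0,0,1,-40,-33,1,0,0,3,-72,-58,1,0,0,6,-105,-85,2,0,0,9,-138,-112,2,0,0,12,-172,-140,3,0,0,15,-205,-168,4,0,0,18,-230,-203,5,0,0,22,-256,-236,6,0,0,26,-282,-268,7,0,0,30,-307,-300,8,0,0,34,-330,-328,9,0,0,37,-346,-348,9,0,0,38,-356,-360,9,0,0,38,-362,-366,9,0,0,38,-363,-367,9,0,0,38,-363,-367,9,0,0,38,-363,-367,9,0,0,38]'

```text
time_s: 8.0
ee_pos: [0.4866, -0.302, 0.1509]
tcp_rot: [0.639, 0.769, 0.0, -0.0]
force: [-0.4, -0.3, -0.3]
gripper_width: 0.0004
grasp_force: 0.0
```

Run:
```python
from h import *
c=snap("wrist","w2.png");P=cloud(c);im=c["image"]
m=(c["range_z"]>0)&(np.hypot(P[...,0]-.4855,P[...,1]+.3045)<.045)&(P[...,2]>.068)&(P[...,2]<.085)&(im.min(-1)>120)
t=P[m];print(len(t))
if len(t): print(cv2.minEnclosingCircle((t[:,:2]*1000).astype(np.float32)),np.median(t[:,2]),t.min(0),t.max(0))
print(get_state()["ee_pos"],get_state()["force"]);plan((485.5,-304.5,88,10))
```

```text
1461
((486.7521667480469, -302.6077575683594), 18.776124954223633) 0.07389589459334145 [ 0.46815159 -0.31879022  0.06805675] [ 0.50522613 -0.28409883  0.07599576]
[ 0.48654696 -0.30222188  0.15089731] [ 0.48661411  0.29202594 -1.00647116]
[-2.1 -1.5 62.9] [ 0.  -0.   0.5]
```

View pics/w2.png

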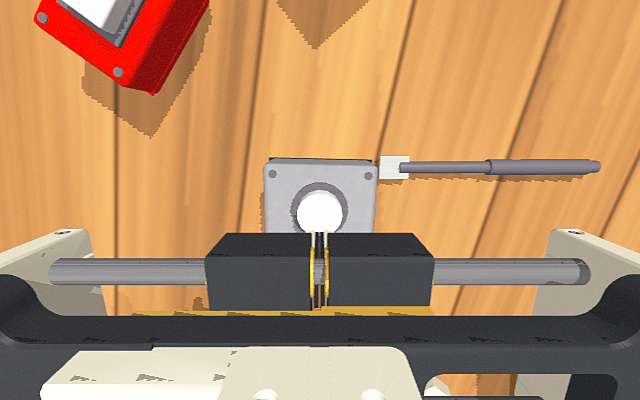

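The round button is at (320,210) in line with the fingers, and the chisel tip at (393,167) is beside the box. So I press straight down.

>>> arm_command --steps '[-1,-1,10,0,0,0,-1,-1,30,0,0,0,-1,-1,48,0,0,0,-1,-1,58,0,0,0,-1,-1,61,0,0,0,-1,-1,63,0,0,0,-1,-1,65,0,0,0,-1,-1,67,0,0,0,-1,-1,69,0,0,0,-1,-1,71,0,0,0,-1,-1,73,0,0,0,-1,-1,74,0,0,0,-1,-1,74,0,0,0]'

```text
time_s: 9.35
ee_pos: [0.4858, -0.3052, 0.0768]
tcp_rot: [0.64, 0.768, 0.0, 0.001]
force: [1.2, -0.7, 2.2]
gripper_width: 0.0008
grasp_force: 1.1
```

>>> arm_command --steps '[0,0,0.5,0,0,0,0,0,1,0,0,0,0,0,1.5,0,0,0,0,0,1.5,0,0,0]'

```text
time_s: 9.75
ee_pos: [0.4857, -0.3052, 0.0754]
tcp_rot: [0.64, 0.768, 0.0, 0.0]
force: [1.9, -1.3, 3.1]
gripper_width: -0.0004
grasp_force: 1.7
```

>>> arm_command --steps '[0,0,0.5,0,0,0,0,0,1,0,0,0,0,0,1.5,0,0,0,0,0,1.5,0,0,0]'

```text
time_s: 10.15
ee_pos: [0.4858, -0.3053, 0.0752]
tcp_rot: [0.64, 0.768, -0.0, 0.001]
force: [-0.6, 0.7, 14.6]
gripper_width: 0.0005
grasp_force: 7.3
```

>>> arm_command --steps '[0,0,0.5,0,0,0,0,0,1,0,0,0,0,0,1,0,0,0,0,0,1,0,0,0]'

```text
time_s: 10.55
ee_pos: [0.4859, -0.3053, 0.0751]
tcp_rot: [0.64, 0.768, -0.001, 0.001]
force: [-3.6, 1.9, 22.5]
gripper_width: 0.0002
grasp_force: 11.0
```

The button is bottomed at TCP 75 mm, which puts its top at 64 mm. I lift off.

>>> arm_command --steps '[0,0,-5,0,0,0,0,0,-20,0,0,0,0,0,-45,0,0,0,0,0,-75,0,0,0,0,0,-80,0,0,0,0,0,-80,0,0,0,0,0,-80,0,0,0]'

```text
time_s: 11.25
ee_pos: [0.4842, -0.305, 0.1519]
tcp_rot: [0.641, 0.768, -0.0, -0.001]
force: [0.2, 1.0, -0.5]
gripper_width: 0.0003
grasp_force: 0.0
```

Run:
```python
from h import *
c=read_camera("wrist");P=cloud(c);im=c["image"]
m=(c["range_z"]>0)&(np.hypot(P[...,0]-.486,P[...,1]+.304)<.016)&(im.min(-1)>150)
print(m.sum(),np.median(P[m],0))
print(get_state()["ee_pos"],get_state()["force"]);plan((450,-63.5,150,50))
```

```text
1176 [ 0.48535218 -0.30205892  0.06416633]
[ 0.48407014 -0.30480573  0.15153574] [-0.20268914  0.05701451  0.96522612]
[243.5   9.8   1.9] [ -0.1  -0.1 -39.7]
```

>>> arm_command --steps '[12,1,0,0,0,-2,40,2,0,0,0,-6,75,3,1,0,0,-12,110,5,1,0,0,-18,145,6,1,0,0,-24,180,7,2,0,0,-30,208,8,2,0,0,-35,228,9,2,0,0,-39,239,10,2,0,0,-40,243,10,2,0,0,-40,243,10,2,0,0,-40,243,10,2,0,0,-40,243,10,2,0,0,-40]'

```text
time_s: 12.6
ee_pos: [0.4517, -0.0653, 0.1507]
tcp_rot: [0.34, 0.94, -0.0, 0.0]
force: [-0.5, -0.4, -0.1]
gripper_width: 0.0006
grasp_force: 0.0
```

Run:
```python
from h import *
c=snap("wrist","w3.png");P=cloud(c);im=c["image"]
m=(c["range_z"]>0)&(np.hypot(P[...,0]-.45,P[...,1]+.0635)<.045)&(P[...,2]>.068)&(P[...,2]<.085)&(im.min(-1)>150)
t=P[m];print(len(t))
if len(t): print(cv2.minAreaRect((t[:,:2]*1000).astype(np.float32)),np.median(t[:,2]))
print(get_state()["ee_pos"],get_state()["force"]);plan((450,-63.5,88,50))
```

```text
2021
((451.1838073730469, -60.79582595825195), (37.524017333984375, 37.709327697753906), 50.181644439697266) 0.07372352183329794
[ 0.45159664 -0.06522089  0.15066443] [ 0.05101587 -0.19415498  0.3929129 ]
[ 2.3  0.3 62.7] [-0.   0.   0.2]
```

View pics/w3.png

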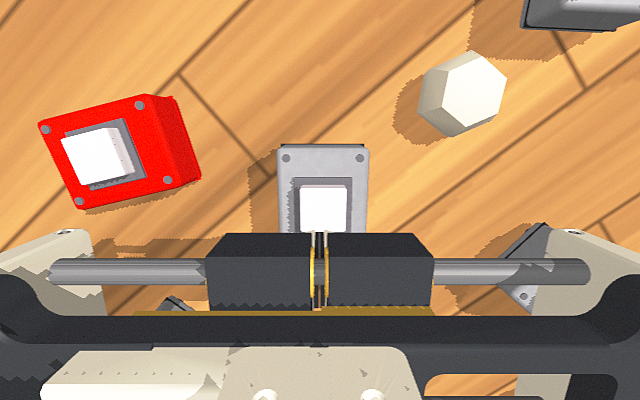

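The key at (323,207) on the grey station lies under the fingers, and the red look-alike is well to the left. I press straight down.

>>> arm_command --steps '[2,0,10,0,0,0,2,0,30,0,0,0,2,0,48,0,0,0,2,0,58,0,0,0,2,0,61,0,0,0,2,0,63,0,0,0,2,0,65,0,0,0,2,0,67,0,0,0,2,0,69,0,0,0,2,0,71,0,0,0,2,0,73,0,0,0,2,0,74,0,0,0,2,0,74,0,0,0]'

```text
time_s: 13.95
ee_pos: [0.4504, -0.063, 0.0767]
tcp_rot: [0.339, 0.941, 0.0, 0.0]
force: [1.9, -0.2, 1.2]
gripper_width: 0.0006
grasp_force: 0.8
```

>>> arm_command --steps '[0,0,0.5,0,0,0,0,0,1,0,0,0,0,0,1.5,0,0,0,0,0,1.5,0,0,0]'

```text
time_s: 14.35
ee_pos: [0.4503, -0.063, 0.0753]
tcp_rot: [0.339, 0.941, 0.0, 0.0]
force: [1.4, -0.2, 3.3]
gripper_width: 0.0007
grasp_force: 1.4
```

>>> arm_command --steps '[0,0,0.5,0,0,0,0,0,1,0,0,0,0,0,1.5,0,0,0,0,0,1.5,0,0,0]'

```text
time_s: 14.75
ee_pos: [0.4505, -0.063, 0.075]
tcp_rot: [0.339, 0.941, -0.001, 0.001]
force: [-3.2, -0.7, 22.3]
gripper_width: 0.0003
grasp_force: 10.8
```

The key is bottomed. I lift clear and check everything.

>>> arm_command --steps '[0,0,-5,0,0,0,0,0,-20,0,0,0,0,0,-45,0,0,0,0,0,-75,0,0,0,0,0,-110,0,0,0,0,0,-135,0,0,0,0,0,-140,0,0,0,0,0,-140,0,0,0,0,0,-140,0,0,0]'

```text
time_s: 15.65
ee_pos: [0.4487, -0.0633, 0.2125]
tcp_rot: [0.339, 0.941, -0.0, -0.001]
force: [-0.3, 1.0, 0.2]
gripper_width: 0.0006
grasp_force: 0.0
```

Run:
```python
from h import *
w=read_camera("wrist");sc=snap("scene","scene2.png");old=dict(np.load("pics/scene1.npz"))
P=cloud(w);m=(w["range_z"]>0)&(np.hypot(P[...,0]-.45,P[...,1]+.062)<.016)&(w["image"].min(-1)>150)
print("key",m.sum(),np.median(P[m],0))
for n,c in(("old",old),("new",sc)):
    P=cloud(c);im=c["image"].astype(int)
    for nm,xy in dict(rocker=(.434,.234),button=(.486,-.304),key=(.45,-.063),stop=(.675,.065),red=(.30,-.175),stone=(.458,.094)).items():
        near=(np.hypot(P[...,0]-xy[0],P[...,1]-xy[1])<.075)&(c["range_z"]>0)&(P[...,2]>.03)&(P[...,2]<.1)
        t=P[near];print(n,nm,len(t),(t.mean(0)*1000).round(1),"z99",np.percentile(t[:,2],98).round(4))
print(get_state()["ee_pos"],get_state()["force"])
```

```text
key 816 [ 0.44770891 -0.06005693  0.06414786]
old rocker 644 [444.3 214.8  60.2] z99 0.0849
old button 1388 [ 495.8 -313.7   56.5] z99 0.0768
old key 847 [461.4 -77.2  57.1] z99 0.0766
old stop 1028 [684.6  48.4  60.5] z99 0.0917
old red 909 [ 314.3 -184.    56.5] z99 0.077
old stone 226 [463.4  85.9  41.4] z99 0.0487
new rocker 693 [442.  216.7  62.1] z99 0.0863
new button 1396 [ 494.7 -313.1   54.9] z99 0.067
new key 852 [460.  -75.7  55.1] z99 0.0669
new stop 1023 [684.5  48.6  60.5] z99 0.0913
new red 912 [ 314.5 -183.9   56.5] z99 0.077
new stone 228 [462.9  85.8  41.4] z99 0.0484
[ 0.44878583 -0.06287678  0.21241261] [ 1.63657204 -0.27191455 -0.31317649]
```

View pics/scene2.png

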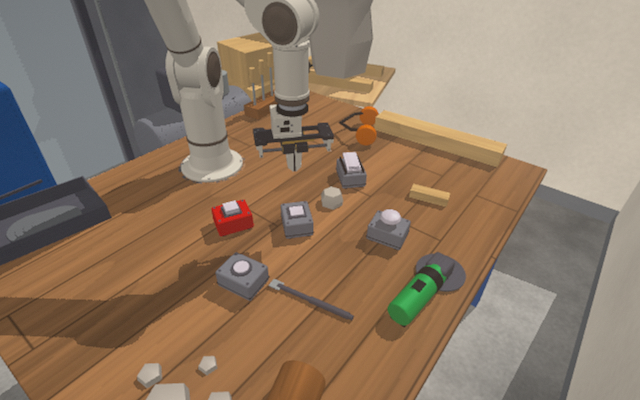

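The scene shows the rocker (351,160) tipped over, with the button (241,268) and key (296,212) sunk in. The stop (390,217), stone, chisel and batten are undisturbed, and the arm is clear.

```bash
python3 -c "
from cell import *
print(close_job())"
```

```text
the job is handed in; nothing more can be done
None
```

The job is handed in: rocker, button and key were pressed to their stops in that order by about 15.7 s of the 51 s, the stop was left out, and the final view shows no station or loose item visibly moved.

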